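# Clear the jar off the hand bender and seat its crank on the key

## Task

The amber jar standing on the hand bender's base plate is in the way of the crank. Move the jar upright into the shallow wooden tray, setting it down rather than dropping it; only then turn the crank round on its shaft until its keyway meets the key and the hub drops fully home. Leave the tin, pliers and hammer where they are.

Things in the scene. Friction and masses are not known exactly. Their poses are not given: they have to be found in the camera images.
- bender: Hand bender fixed to the bench: grey base plate 250 x 140 x 12 mm with a plain upright steel shaft (30 mm diameter, top 80 mm above the bench). Origin on the shaft's axis at bench level, z up. The plate reaches 150 mm along +x, 100 mm along -x, 70 mm to either side. Round seat at the shaft's foot, 60 mm diameter, top 20 mm above the bench. Two pins 34 mm high stand near the -x end.
- bender_key (a point): Outer end, on top, of the bender's one key: a steel bar 12 mm wide running from the shaft along the bender's +x to this point, 52 mm from the axis; its top is 34 mm above the bench.
- crank_hub (a point): Centre of the underside of the crank's hub (64 mm diameter, 40 mm high), loose on the shaft, free to turn and slide; x along its long arm, z up. The keyway in its underside, 18 mm wide, 16 deep, lies under the long arm. It starts on top of the key, 0.9 to 1.4 rad anticlockwise (from above) of it; within 0.1 rad of the bender's +x it drops 14 mm to the seat by its weight unless blocked or held.
- crank_knob (a point): Centre of the black upright knob at the end of the crank's long arm: a cylinder 26 mm in diameter, 50 mm high, 120 mm from the shaft's axis, 65 mm above the hub's underside; it does not spin. The arm is 20 mm wide, 12 mm thick, reaches 135 mm from the axis, its underside 28 mm above the hub's. The crank weighs about 0.6 kg and is balanced.
- crank_weight (a point): Centre of the crank's round steel counterweight, on a short arm opposite the long one: 40 mm in diameter, 28 mm high, 72 mm from the shaft's axis.
- jar_mid (a point): Centre, half-way up, of the amber glass jar with a steel cap, standing on the bender's plate (underside 12 mm above the bench) 100 to 110 mm from the shaft, about where the crank's knob must end. Round, 56 mm in diameter at its widest, 100 mm high, about 0.3 kg. z is up along the jar.
- tray: Shallow square wooden tray fixed on the bench, 160 x 160 mm, 18 mm high, walls 6 mm, inner floor 6 mm above the bench, empty. Origin at the centre of its underside, z up.
- tin: Plain steel tin, 66 mm diameter, 90 mm high, standing on the bench; leave alone. Origin at the centre of its underside.
- pliers: Pliers with black handles, 160 mm long, lying flat, 18 mm high; leave alone. Origin at the pivot on the bench, jaws along +x.
- hammer: Hammer, 240 mm long, lying flat along its x axis at the far side of the bench; leave alone.
There are look-alikes about, which are no part of the job. What is meant by the part that bears crank_hub is not blue, green or purple, and is the larger of those in its own colour.

How it is judged:
On the way, in this order (a step that is already met when the one before it is completed fails the run):
1. the jar stands upright in the tray, released (x of jar_mid in the frame of tray between -0.055 and 0.055 m and y of jar_mid in the frame of tray between -0.055 and 0.055 m and z of jar_mid in the frame of tray below 0.062 m and angle between jar_mid's own z axis and vertical below 0.1 rad and linear speed of jar below 0.03 m/s and contact force between the fingers and jar below 0.1 N), for 0.2 s.
2. the crank's hub has dropped home over the key (z of crank_hub in the frame of bender below 0.0235 m and horizontal distance between crank_hub and bender below 0.005 m and angle between crank_hub's own z axis and vertical below 0.08 rad and angle between the x axis of crank_hub and the x axis of bender, either way round below 0.2 rad), for 0.2 s.
At the end, for the whole second after the job is handed in: Jar released, at rest, upright (0.1 rad) on the tray's floor, within 55 mm of its middle along each side. Hub down on its seat over the key (within 3.5 mm of the seat and 5 mm of the axis, level to 0.08 rad, long arm along the key to 0.2 rad), released and at rest (all of step 1 and all of step 2 and linear speed of crank below 0.03 m/s and contact force between the fingers and crank below 0.1 N); the robot touches nothing.
It fails at once if the jar is tipped by more than 0.5 rad (angle between jar_mid's own z axis and vertical above 0.5 rad).
It fails at once if the jar is dropped (falls free at over 0.6 m/s) (linear speed of jar above 0.6 m/s and contact force between the fingers and jar below 0.05 N).
It fails at once if the tin is moved by more than 40 mm (distance of tin from where it was at the start of the episode above 0.04 m).
It fails at once if the pliers is moved by more than 40 mm (distance of pliers from where it was at the start of the episode above 0.04 m).
It fails at once if the hammer is moved by more than 40 mm (distance of hammer from where it was at the start of the episode above 0.04 m).
It also fails if it takes over 56 s, if anything falls off the work surface, if the arm or the gripper's body presses on something with over 40 N, if the wrist force passes 120 N, or if a joint passes its speed limit or range.

## Robot

A 6-joint arm with a two-finger parallel gripper is mounted at the origin on the work surface. World frame = base frame: x ahead of the robot, y to its left, z up, the work surface at z = 0. Lengths are in m, angles in rad, forces in N, time in s.
With the tool pointing down it reaches from about 0.35 to 0.975 m from the base axis. Payload 4.9 kg.
Tool frame: the origin (TCP) lies on the centre line of the jaws, within the pads' length; the fingertips stand 14 mm ahead of it and the grasp point (between the pads) lies 5 mm behind it; z points along the fingers, y is the line along which they close (so a half turn about z gives the same grasp; the last joint's range is limited). The gripper opens to 85 mm and grips with 20 to 120 N. Pads are 22 mm wide; open, the fingers measure 114 mm over their backs; the gripper's body (76 mm by 85 mm) begins 54 mm behind the grasp point. The pads swing forward as they close: fully open they stand 13 mm farther back than shut.
Start: joints at [1.128, 0.053, 1.613, -0, 1.476, -0.119], TCP at [0.199, 0.593, 0.245] pointing down, gripper open.
Joint ranges: [-3.01, 3.01], [-1.01, 2.22], [0.06, 2.58], [-1.02, 4.17], [0.09, 2.62], [-3.14, 3.14]. Speed limits (rad/s): [2.57, 2.57, 3.14, 3.14, 3.14, 3.14].

## Interface

Orientations are given as a unit quaternion [w, x, y, z].
In Python, from plant import * gives the robot as it stands.
- The arm moves only by the tool send_rows, never from a script. Its argument "steps" is a list of rows, each an object with "translation": the shift along the tool's x, y, z in cm, a list of three; "delta_rot": the turn, a rotation vector about the tool's x, y, z in rad, a list of three; "jaw": the finger opening in cm, from 0 to 8.54. In form: [{"translation": [dx, dy, dz], "delta_rot": [rx, ry, rz], "jaw": jaw}, ...]. A call has exactly 8 rows; each row is the pose to reach, as a shift and turn from the pose commanded when the call began, along the tool's axes at that moment; what a row does not reach only later rows make up. A row lasts 1/10 s, in which the tool goes at most 50 mm and 8.59 degrees, less where a joint would pass 70% of its speed; a pose out of reach is approached as far as the arm can. A call with a gripper value outside its range is refused whole. The fingers move at their own pace and stop on an object; the grip force is fixed at half the most. Time passes only in rows, so rows that repeat a pose let the fingers close, or fill a call up. It gives the time, the measured TCP pose, the force, the opening and the grip force at its end, in the units of the state.
- state(): the state, without advancing time (a new reading comes with each control period).
- grab_frame(name): name is "scene" or "top" or "wrist"; returns a dict with "pixels" (384x512x3 uint8, blue, green, red), "range_z" (384x512 float32, m along the optical axis (not along the pixel's ray), 0 where there is no reading), "fx", "fy", "cx", "cy" (pixels), "dist" ([k1, k2, p1, p2, k3] as OpenCV has them; the pictures are not rectified), "rvec" (rotation vector, rad) and "tvec" (3), from world to camera coordinates, as OpenCV has them. Camera axes: x right, y down, z forward; pixel columns grow to the right and rows downward; lengths in m; the calibration is good to about 2 mm. A picture is of the moment at which its call begins.
- job_done(): hands the job in; it is judged then, once.
The state is a dict: "time": time; "joint_pos": joint angles; "joint_vel": joint speeds; "joint_efforts": joint torques, N m; "tool_pos": TCP position; "tool_rot": TCP orientation; "contact_force": force on the tool from outside, world axes, zero at the start; "ft_torque": the same for the moment, N m; "gripper_width": opening from 0.0 (shut) to 1.0 (fully open); "grasp_force": force on a finger pad.
Only numpy, scipy, OpenCV 4.12 (cv2) and the standard library are available. Lean on these libraries where they do the work, as an engineer would, in place of code of your own. Each camera call takes 0.05 s, during which the arm holds its last target. There are 200 camera calls.

## Working session

There is one attempt and no reset: what is moved stays moved. The work goes in short steps, Python scripts to look and compute and a tool call to move; the robot and the scene stay as the last step left them, time stands still between calls to the robot, and variables do not carry over. Pictures are saved under pics/ and viewed, at most 10 in all, crops included, and the job is handed in when it is done.

Besides the shell and the picture viewer there is one more tool, called after "Call:" as name(argument=value, ...), one argument or row to a line, values as JSON. send_rows: Moves the arm, as the interface text tells. Its arguments: {"type":"object","properties":{"steps":{"type":"array","items":{"type":"object","properties":{"translation":{"type":"array","items":{"type":"number"}},"delta_rot":{"type":"array","items":{"type":"number"}},"jaw":{"type":"number"}}}}},"required":["steps"]}

```bash
mkdir -p pics; cat > h.py <<'E'
from plant import *
import numpy as np, cv2
def cloud(f):
    d=f["range_z"]; h,w=d.shape
    u,v=np.meshgrid(np.arange(w),np.arange(h))
    K=np.array([[f["fx"],0,f["cx"]],[0,f["fy"],f["cy"]],[0,0,1.]])
    p=cv2.undistortPoints(np.stack([u,v],-1).reshape(-1,1,2).astype(np.float64),K,np.array(f["dist"],float)).reshape(h,w,2)
    R=cv2.Rodrigues(np.array(f["rvec"],float))[0]
    X=np.concatenate([p*d[...,None],d[...,None]],-1)
    W=(X-np.array(f["tvec"]).reshape(3))@R
    W[d<=0]=np.nan
    return W
E
python3 - <<'E'
from h import *
for n in("scene","top"):
    f=grab_frame(n); np.savez(f"{n}.npz",W=cloud(f),px=f["pixels"]); cv2.imwrite(f"pics/{n}0.png",f["pixels"])
print(state())
E
```

```text
{'time': 0.1, 'joint_pos': array([ 1.12798999e+00,  5.33115727e-02,  1.61418574e+00, -3.09489318e-05,
        1.47601087e+00, -1.19007955e-01]), 'joint_vel': array([ 0.00127497, -0.00092651, -0.00283586, -0.00028217, -0.00131997,
        0.00019779]), 'joint_efforts': array([ 8.18314838e-04, -3.94904280e+01, -3.71363747e+01, -1.04635981e-04,
        3.81725666e-03, -7.31454918e-06]), 'tool_pos': array([0.19862945, 0.59201339, 0.24415573]), 'tool_rot': array([-2.50718787e-04,  1.61191317e-01,  9.86922713e-01, -9.24494983e-04]), 'contact_force': array([-0.08319473, -1.05469678,  0.41571642]), 'ft_torque': array([-0.00914743,  0.01338479, -0.03180137]), 'grasp_force': 0.0, 'gripper_width': 1.0001534823856701}
```

View pics/top0.png

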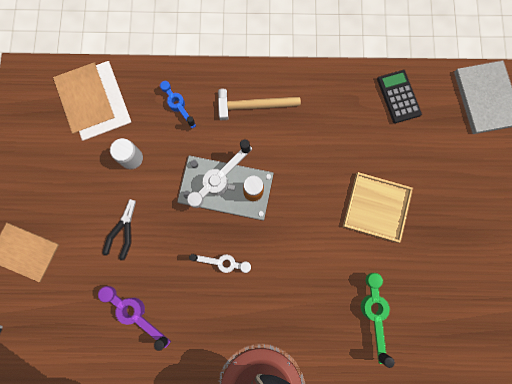

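View pics/scene0.png

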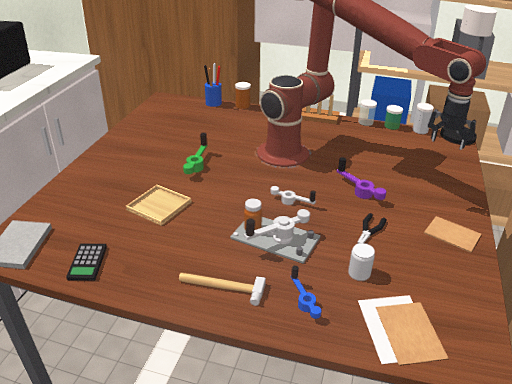

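Top view: the crank-like parts are blue (176,100), purple (128,311), green (377,308), small silver (227,264) and large silver on the bender's shaft (214,181). The large silver one fits, because it is not blue, green or purple and is the larger of the two silver ones. The jar is at (254,185), with the tray at (378,207), tin at (123,152), pliers at (123,225) and hammer at (255,104).

```bash
python3 - <<'E'
from h import *
D=np.load("top.npz");W=D["W"];px=D["px"]
cv2.imwrite("pics/crop.png",cv2.resize(px[130:285,165:425],None,fx=3,fy=3,interpolation=cv2.INTER_CUBIC))
def p(n,u,v): print(n,(u,v),np.round(W[v,u],4))
for n,u,v in[("hub",214,181),("knob",245,146),("jarcap",254,185),("weight",194,199),("tray",378,207),("traycorners",358,174),("",411,187),("",401,241),("",345,232),("plate",188,157),("plate",273,173),("plate",266,218),("plate",180,203),("tin",122,148),("key?",232,186)]: p(n,u,v)
def blob(n,u0,u1,v0,v1,z0,z1):
    S=W[v0:v1,u0:u1].reshape(-1,3); S=S[(S[:,2]>z0)&(S[:,2]<z1)]
    c,r=cv2.minEnclosingCircle(S[:,:2].astype(np.float32)); rect=cv2.minAreaRect(S[:,:2].astype(np.float32))
    print(n,len(S),np.round(S.mean(0),4),"circ",np.round(c,4),round(r,4),"rect",rect)
blob("jartop",235,270,165,205,.1,.125)
blob("knob",230,260,130,165,.11,.14)
blob("weight",182,206,185,212,.05,.12)
blob("tray",330,425,160,255,.012,.03)
blob("plate",170,285,145,230,.006,.018)
blob("hubtop",195,235,162,200,.068,.09)
E
```

```text
hub (214, 181) [0.5403 0.1315 0.0769]
knob (245, 146) [0.6229 0.0493 0.1262]
jarcap (254, 185) [0.5234 0.0248 0.1127]
weight (194, 199) [0.4894 0.1813 0.0862]
tray (378, 207) [ 0.4867 -0.3253  0.0064]
traycorners (358, 174) [ 0.5784 -0.269   0.0189]
 (411, 187) [ 0.5428 -0.4161  0.0191]
 (401, 241) [ 0.3928 -0.3874 -0.0008]
 (345, 232) [ 4.157e-01 -2.319e-01  2.000e-04]
plate (188, 157) [0.6232 0.2146 0.0139]
plate (273, 173) [ 0.5808 -0.0293  0.0083]
plate (266, 218) [ 0.4524 -0.0105 -0.0015]
plate (180, 203) [0.4917 0.2338 0.0007]
tin (122, 148) [0.6245 0.3785 0.0889]
key? (232, 186) [0.5358 0.0855 0.0353]
jartop 299 [0.5247 0.0274 0.1116] circ [0.5256 0.0274] 0.025 rect ((0.5256601572036743, 0.027335530146956444), (0.049639131873846054, 0.04658991098403931), 0.014342740178108215)
knob 87 [0.6297 0.0508 0.1243] circ [0.6311 0.0512] 0.013 rect ((0.6307722330093384, 0.05076153576374054), (0.02411331981420517, 0.023325255140662193), 1.2797374725341797)
weight 251 [0.4953 0.1752 0.0805] circ [0.5021 0.1725] 0.0326 rect ((0.4982413947582245, 0.17108838260173798), (0.03887910768389702, 0.06163555383682251), 34.75662612915039)
tray 551 [ 0.4863 -0.3224  0.0172] circ [ 0.4867 -0.3212] 0.1118 rect ((0.48692435026168823, -0.3220638632774353), (0.16169209778308868, 0.16357648372650146), 74.17709350585938)
plate 2831 [0.5356 0.1026 0.012 ] circ [0.5512 0.11  ] 0.1539 rect ((0.5393875241279602, 0.11861027777194977), (0.2912812829017639, 0.2380352020263672), 87.10421752929688)
hubtop 646 [0.5426 0.1309 0.075 ] circ [0.5418 0.1291] 0.0723 rect ((0.5429990291595459, 0.13169923424720764), (0.06353927403688431, 0.13592274487018585), 66.37579345703125)
```

View pics/crop.png

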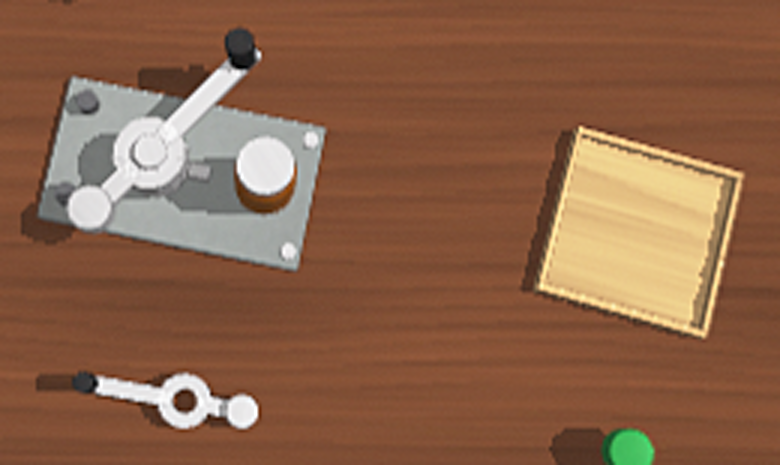

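The crop confirms the large silver crank on the bender's shaft at crop (150,153), with its knob at (240,47) and the key at (200,172). The jar cap is at (265,165). Estimated world positions: shaft (.542,.131), jar (.525,.027), tray (.487,-.322). Bender +x is at about -1.74 rad and the crank sits about 1.0 rad anticlockwise of it. I'm moving above the jar now.

Call:
send_rows(
  steps=[
    {"translation": [-3,-2.7,0],"delta_rot": [0,0,0],"jaw": 8.5},
    {"translation": [-6,-5.4,0],"delta_rot": [0,0,0],"jaw": 8.5},
    {"translation": [-9,-8.1,0],"delta_rot": [0,0,0],"jaw": 8.5},
    {"translation": [-12,-10.8,0],"delta_rot": [0,0,0],"jaw": 8.5},
    {"translation": [-15,-13.5,0],"delta_rot": [0,0,0],"jaw": 8.5},
    {"translation": [-18,-16.2,0],"delta_rot": [0,0,0],"jaw": 8.5},
    {"translation": [-21,-18.9,0],"delta_rot": [0,0,0],"jaw": 8.5},
    {"translation": [-24,-21.6,0],"delta_rot": [0,0,0],"jaw": 8.5},
  ],
)

```text
time: 0.9
tool_pos: [0.3579, 0.3098, 0.2449]
tool_rot: [-0.0, 0.161, 0.987, -0.0]
contact_force: [0.5, -0.1, 0.1]
gripper_width: 0.997
grasp_force: 0.0
```

Call:
send_rows(
  steps=[
    {"translation": [-3,-2.7,0],"delta_rot": [0,0,0],"jaw": 8.5},
    {"translation": [-6,-5.4,0],"delta_rot": [0,0,0],"jaw": 8.5},
    {"translation": [-9,-8.1,0],"delta_rot": [0,0,0],"jaw": 8.5},
    {"translation": [-13,-11,0],"delta_rot": [0,0,0],"jaw": 8.5},
    {"translation": [-17,-14.5,0],"delta_rot": [0,0,0],"jaw": 8.5},
    {"translation": [-21,-18,0],"delta_rot": [0,0,0],"jaw": 8.5},
    {"translation": [-24.9,-21.5,0],"delta_rot": [0,0,0],"jaw": 8.5},
    {"translation": [-24.9,-21.5,0],"delta_rot": [0,0,0],"jaw": 8.5},
  ],
)

```text
time: 1.7
tool_pos: [0.5266, 0.0243, 0.2447]
tool_rot: [-0.0, 0.164, 0.986, -0.001]
contact_force: [-0.0, 0.6, -0.4]
gripper_width: 0.995
grasp_force: 0.0
```

```bash
cat >> h.py <<'E'
from scipy.spatial.transform import Rotation as Ro
def delta(tgt,psi=None):
    s=state(); q=s["tool_rot"]; R=Ro.from_quat(np.r_[q[1:],q[0]]).as_matrix()
    y=np.arctan2(R[1,1],R[0,1])
    print("t",round(s["time"],2),"tcp",s["tool_pos"].round(4),"tilt",R[:,2].round(3),"psi",round(y,3),"w",round(s["gripper_width"],3),"f",round(s["grasp_force"],1),"F",s["contact_force"].round(1),"j",s["joint_pos"].round(2))
    print("cm",np.round(100*R.T@(np.array(tgt)-s["tool_pos"]),2),"rz",None if psi is None else round(-(psi-y),3))
E
python3 - <<'E'
from h import *
f=grab_frame("wrist");W=cloud(f);cv2.imwrite("pics/w0.png",f["pixels"])
S=W.reshape(-1,3);S=S[(S[:,2]>.1)&(S[:,2]<.12)&(np.hypot(S[:,0]-.525,S[:,1]-.027)<.05)]
if len(S): print(len(S),S.mean(0),cv2.minEnclosingCircle(S[:,:2].astype(np.float32)))
delta([.525,.027,.065])
E
```

```text
3005 [0.52343704 0.02843797 0.11168691] ((0.5246192216873169, 0.028214294463396072), 0.025023190304636955)
t 1.75 tcp [0.5262 0.0253 0.2446] tilt [-0.001 -0.001 -1.   ] psi 1.242 w 0.997 f 0.0 F [-0.2 -0.5 -0.1] j [-0.09 -0.18  1.84 -0.    1.49 -1.34]
cm [ 0.15  0.14 17.96] rz None
```

Call:
send_rows(
  steps=[
    {"translation": [0.3,0.2,3],"delta_rot": [0,0,0],"jaw": 8.5},
    {"translation": [0.3,0.2,6],"delta_rot": [0,0,0],"jaw": 8.5},
    {"translation": [0.3,0.2,9],"delta_rot": [0,0,0],"jaw": 8.5},
    {"translation": [0.3,0.2,12],"delta_rot": [0,0,0],"jaw": 8.5},
    {"translation": [0.3,0.2,14.5],"delta_rot": [0,0,0],"jaw": 8.5},
    {"translation": [0.3,0.2,16.5],"delta_rot": [0,0,0],"jaw": 8.5},
    {"translation": [0.3,0.2,18],"delta_rot": [0,0,0],"jaw": 8.5},
    {"translation": [0.3,0.2,18],"delta_rot": [0,0,0],"jaw": 8.5},
  ],
)

```text
time: 2.55
tool_pos: [0.5207, 0.0323, 0.0627]
tool_rot: [-0.003, 0.161, 0.987, -0.0]
contact_force: [0.0, 0.2, -0.2]
gripper_width: 0.994
grasp_force: 0.0
```

Call:
send_rows(
  steps=[
    {"translation": [0,0,0],"delta_rot": [0,0,0],"jaw": 7.5},
    {"translation": [0,0,0],"delta_rot": [0,0,0],"jaw": 7},
    {"translation": [0,0,0],"delta_rot": [0,0,0],"jaw": 6.5},
    {"translation": [0,0,0],"delta_rot": [0,0,0],"jaw": 6},
    {"translation": [0,0,0],"delta_rot": [0,0,0],"jaw": 5.5},
    {"translation": [0,0,0],"delta_rot": [0,0,0],"jaw": 4.5},
    {"translation": [0,0,0],"delta_rot": [0,0,0],"jaw": 4.5},
    {"translation": [0,0,0],"delta_rot": [0,0,0],"jaw": 4.5},
  ],
)

```text
time: 3.35
tool_pos: [0.5241, 0.0307, 0.0669]
tool_rot: [0.001, 0.161, 0.987, -0.0]
contact_force: [-1.7, -1.9, 4.7]
gripper_width: 0.634
grasp_force: 63.9
```

Call:
send_rows(
  steps=[
    {"translation": [0,0,-0.7],"delta_rot": [0,0,0],"jaw": 4.5},
    {"translation": [0,0,-2],"delta_rot": [0,0,0],"jaw": 4.5},
    {"translation": [0,0,-3.5],"delta_rot": [0,0,0],"jaw": 4.5},
    {"translation": [0,0,-5],"delta_rot": [0,0,0],"jaw": 4.5},
    {"translation": [0,0,-6.5],"delta_rot": [0,0,0],"jaw": 4.5},
    {"translation": [0,0,-8],"delta_rot": [0,0,0],"jaw": 4.5},
    {"translation": [0,0,-8],"delta_rot": [0,0,0],"jaw": 4.5},
    {"translation": [0,0,-8],"delta_rot": [0,0,0],"jaw": 4.5},
  ],
)

```text
time: 4.15
tool_pos: [0.5233, 0.0312, 0.1459]
tool_rot: [0.0, 0.161, 0.987, 0.0]
contact_force: [-0.2, 0.4, -3.0]
gripper_width: 0.634
grasp_force: 63.6
```

Call:
send_rows(
  steps=[
    {"translation": [-0.3,-1.5,0],"delta_rot": [0,0,0],"jaw": 4.5},
    {"translation": [-0.8,-3.5,0],"delta_rot": [0,0,0],"jaw": 4.5},
    {"translation": [-1.3,-6,0],"delta_rot": [0,0,0],"jaw": 4.5},
    {"translation": [-1.9,-8.5,0],"delta_rot": [0,0,0],"jaw": 4.5},
    {"translation": [-2.5,-11,0],"delta_rot": [0,0,0],"jaw": 4.5},
    {"translation": [-3,-13.5,0],"delta_rot": [0,0,0],"jaw": 4.5},
    {"translation": [-3.6,-16,0],"delta_rot": [0,0,0],"jaw": 4.5},
    {"translation": [-4,-18,0],"delta_rot": [0,0,0],"jaw": 4.5},
  ],
)

```text
time: 4.95
tool_pos: [0.5025, -0.154, 0.144]
tool_rot: [-0.001, 0.162, 0.987, 0.0]
contact_force: [0.6, 0.4, -2.8]
gripper_width: 0.637
grasp_force: 63.7
```

Call:
send_rows(
  steps=[
    {"translation": [-0.6,-2.5,0],"delta_rot": [0,0,0],"jaw": 4.5},
    {"translation": [-1.2,-5,0],"delta_rot": [0,0,0],"jaw": 4.5},
    {"translation": [-1.8,-7.5,0],"delta_rot": [0,0,0],"jaw": 4.5},
    {"translation": [-2.4,-10,0],"delta_rot": [0,0,0],"jaw": 4.5},
    {"translation": [-3,-12.5,0],"delta_rot": [0,0,0],"jaw": 4.5},
    {"translation": [-3.5,-15,0],"delta_rot": [0,0,0],"jaw": 4.5},
    {"translation": [-3.7,-16.6,0],"delta_rot": [0,0,0],"jaw": 4.5},
    {"translation": [-3.7,-16.6,0],"delta_rot": [0,0,0],"jaw": 4.5},
  ],
)

```text
time: 5.75
tool_pos: [0.4848, -0.3231, 0.1444]
tool_rot: [-0.001, 0.163, 0.987, 0.0]
contact_force: [0.3, 0.3, -2.6]
gripper_width: 0.639
grasp_force: 63.8
```

```bash
python3 - <<'E'
from h import *
delta([.487,-.322,.0605])
f=grab_frame("scene");W=cloud(f);cv2.imwrite("pics/s1.png",f["pixels"])
f=grab_frame("top");cv2.imwrite("pics/t1.png",np.hstack([f["pixels"][100:300,150:450],cv2.imread("pics/s1.png")[100:300,80:380]]))
E
```

```text
t 5.75 tcp [ 0.4848 -0.3231  0.1444] tilt [-0.001  0.001 -1.   ] psi 1.244 w 0.639 f 63.8 F [ 0.3  0.3 -2.6] j [-0.72  0.04  1.8  -0.    1.3  -1.96]
cm [-0.19  0.17  8.39] rz None
```

View pics/t1.png

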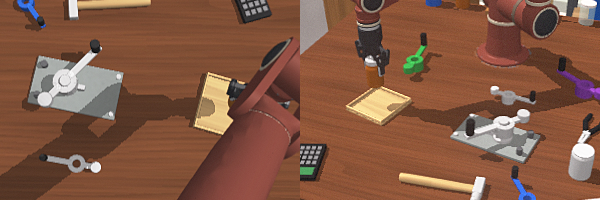

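The jar is held upright above the tray (right half of the picture, about (370,72)). The crank hasn't moved. I'll lower gently and watch the force.

Call:
send_rows(
  steps=[
    {"translation": [-0.2,0.2,1.5],"delta_rot": [0,0,0],"jaw": 4.5},
    {"translation": [-0.2,0.2,3],"delta_rot": [0,0,0],"jaw": 4.5},
    {"translation": [-0.2,0.2,4.5],"delta_rot": [0,0,0],"jaw": 4.5},
    {"translation": [-0.2,0.2,6],"delta_rot": [0,0,0],"jaw": 4.5},
    {"translation": [-0.2,0.2,7],"delta_rot": [0,0,0],"jaw": 4.5},
    {"translation": [-0.2,0.2,7.6],"delta_rot": [0,0,0],"jaw": 4.5},
    {"translation": [-0.2,0.2,8],"delta_rot": [0,0,0],"jaw": 4.5},
    {"translation": [-0.2,0.2,8],"delta_rot": [0,0,0],"jaw": 4.5},
  ],
)

```text
time: 6.65
tool_pos: [0.4885, -0.3201, 0.065]
tool_rot: [-0.0, 0.161, 0.987, 0.0]
contact_force: [-0.0, 0.5, -2.8]
gripper_width: 0.639
grasp_force: 63.8
```

Call:
send_rows(
  steps=[
    {"translation": [0,0,0.1],"delta_rot": [0,0,0],"jaw": 4.5},
    {"translation": [0,0,0.15],"delta_rot": [0,0,0],"jaw": 4.5},
    {"translation": [0,0,0.2],"delta_rot": [0,0,0],"jaw": 4.5},
    {"translation": [0,0,0.25],"delta_rot": [0,0,0],"jaw": 4.5},
    {"translation": [0,0,0.3],"delta_rot": [0,0,0],"jaw": 4.5},
    {"translation": [0,0,0.35],"delta_rot": [0,0,0],"jaw": 4.5},
    {"translation": [0,0,0.35],"delta_rot": [0,0,0],"jaw": 4.5},
    {"translation": [0,0,0.35],"delta_rot": [0,0,0],"jaw": 4.5},
  ],
)

```text
time: 7.45
tool_pos: [0.4885, -0.3201, 0.0618]
tool_rot: [-0.0, 0.161, 0.987, 0.0]
contact_force: [0.8, -0.9, -1.7]
gripper_width: 0.636
grasp_force: 63.8
```

Call:
send_rows(
  steps=[
    {"translation": [0,0,0.05],"delta_rot": [0,0,0],"jaw": 4.5},
    {"translation": [0,0,0.05],"delta_rot": [0,0,0],"jaw": 4.5},
    {"translation": [0,0,0.1],"delta_rot": [0,0,0],"jaw": 4.5},
    {"translation": [0,0,0.1],"delta_rot": [0,0,0],"jaw": 4.5},
    {"translation": [0,0,0.15],"delta_rot": [0,0,0],"jaw": 4.5},
    {"translation": [0,0,0.15],"delta_rot": [0,0,0],"jaw": 4.5},
    {"translation": [0,0,0.15],"delta_rot": [0,0,0],"jaw": 4.5},
    {"translation": [0,0,0.15],"delta_rot": [0,0,0],"jaw": 4.5},
  ],
)

```text
time: 8.25
tool_pos: [0.4887, -0.3202, 0.0609]
tool_rot: [0.0, 0.161, 0.987, -0.0]
contact_force: [-2.7, 2.0, 4.7]
gripper_width: 0.637
grasp_force: 64.4
```

The upward force shows the jar is on the floor. Next I release slowly, then back straight up.

Call:
send_rows(
  steps=[
    {"translation": [0,0,0],"delta_rot": [0,0,0],"jaw": 5.6},
    {"translation": [0,0,0],"delta_rot": [0,0,0],"jaw": 6},
    {"translation": [0,0,0],"delta_rot": [0,0,0],"jaw": 6.6},
    {"translation": [0,0,0],"delta_rot": [0,0,0],"jaw": 7.2},
    {"translation": [0,0,0],"delta_rot": [0,0,0],"jaw": 8},
    {"translation": [0,0,0],"delta_rot": [0,0,0],"jaw": 8.5},
    {"translation": [0,0,0],"delta_rot": [0,0,0],"jaw": 8.5},
    {"translation": [0,0,0],"delta_rot": [0,0,0],"jaw": 8.5},
  ],
)

```text
time: 9.05
tool_pos: [0.4885, -0.3201, 0.0603]
tool_rot: [0.0, 0.161, 0.987, -0.0]
contact_force: [-0.5, 0.4, -0.1]
gripper_width: 0.998
grasp_force: 0.0
```

Call:
send_rows(
  steps=[
    {"translation": [0,0,-1],"delta_rot": [0,0,0],"jaw": 8.5},
    {"translation": [0,0,-3],"delta_rot": [0,0,0],"jaw": 8.5},
    {"translation": [0,0,-5.5],"delta_rot": [0,0,0],"jaw": 8.5},
    {"translation": [0,0,-8],"delta_rot": [0,0,0],"jaw": 8.5},
    {"translation": [0,0,-10.5],"delta_rot": [0,0,0],"jaw": 8.5},
    {"translation": [0,0,-13],"delta_rot": [0,0,0],"jaw": 8.5},
    {"translation": [0,0,-15],"delta_rot": [0,0,0],"jaw": 8.5},
    {"translation": [0,0,-15],"delta_rot": [0,0,0],"jaw": 8.5},
  ],
)

```text
time: 9.85
tool_pos: [0.4902, -0.3215, 0.2153]
tool_rot: [0.003, 0.161, 0.987, -0.002]
contact_force: [-0.0, -0.8, 0.6]
gripper_width: 0.993
grasp_force: 0.0
```

```bash
python3 - <<'E'
from h import *
f=grab_frame("wrist");W=cloud(f);cv2.imwrite("pics/w2.png",f["pixels"])
S=W.reshape(-1,3);S=S[(S[:,2]>.09)&(S[:,2]<.115)&(np.hypot(S[:,0]-.487,S[:,1]+.32)<.06)]
print(len(S),S.mean(0),S.std(0),cv2.minEnclosingCircle(S[:,:2].astype(np.float32)))
f=grab_frame("top");W=cloud(f);np.savez("top2.npz",W=W,px=f["pixels"])
def blob(n,c,r,z0,z1):
    S=W.reshape(-1,3);S=S[(S[:,2]>z0)&(S[:,2]<z1)&(np.hypot(S[:,0]-c[0],S[:,1]-c[1])<r)]
    print(n,len(S),S.mean(0).round(4),cv2.minEnclosingCircle(S[:,:2].astype(np.float32)))
blob("knob",(.63,.05),.03,.115,.14); blob("shafttop",(.542,.131),.022,.0775,.085); blob("hubtop",(.542,.131),.036,.068,.09)
blob("weight",(.489,.178),.03,.078,.095)
delta([.629,.051,.2],.839)
E
```

```text
3601 [ 0.48869575 -0.32038634  0.10552951] [0.01270963 0.01231202 0.00200022] ((0.4903618097305298, -0.3208836317062378), 0.02506735920906067)
knob 83 [0.63   0.051  0.1249] ((0.6309860944747925, 0.05131487548351288), 0.012743019498884678)
shafttop 81 [0.5433 0.1302 0.0801] ((0.5436875820159912, 0.13065482676029205), 0.014643712900578976)
hubtop 462 [0.5429 0.1309 0.0742] ((0.5418259501457214, 0.13126277923583984), 0.035678599029779434)
weight 173 [0.4914 0.1807 0.0846] ((0.49221253395080566, 0.18128730356693268), 0.020032616332173347)
t 9.95 tcp [ 0.4886 -0.3201  0.2107] tilt [ 0.001 -0.001 -1.   ] psi 1.247 w 0.995 f 0.0 F [ 0.4 -0.  -0.6] j [-0.71 -0.02  1.75 -0.    1.42 -1.95]
cm [-1.5  39.65  1.06] rz 0.408
```

View pics/w2.png

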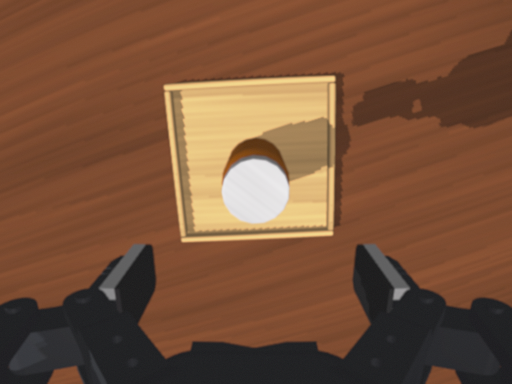

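The jar stands upright near the tray's middle (cap at (256,190) in the wrist view, world (.489,-.320)) and is released. Now I go to the knob.

Call:
send_rows(
  steps=[
    {"translation": [0,1.5,0],"delta_rot": [0,0,0.02],"jaw": 6},
    {"translation": [-0.2,4,0],"delta_rot": [0,0,0.05],"jaw": 5},
    {"translation": [-0.3,7,0],"delta_rot": [0,0,0.08],"jaw": 5},
    {"translation": [-0.4,10,0],"delta_rot": [0,0,0.11],"jaw": 5},
    {"translation": [-0.5,13,0],"delta_rot": [0,0,0.14],"jaw": 5},
    {"translation": [-0.6,16,0],"delta_rot": [0,0,0.17],"jaw": 5},
    {"translation": [-0.7,18,0],"delta_rot": [0,0,0.2],"jaw": 5},
    {"translation": [-0.7,20,0],"delta_rot": [0,0,0.2],"jaw": 5},
  ],
)

```text
time: 10.75
tool_pos: [0.5581, -0.1312, 0.2079]
tool_rot: [-0.002, 0.259, 0.966, 0.0]
contact_force: [0.2, -0.7, 0.3]
gripper_width: 0.589
grasp_force: 0.0
```

```bash
python3 - <<'E'
from h import *
delta([.6305,.0512,.18],.826)
E
```

```text
t 10.75 tcp [ 0.5581 -0.1312  0.2079] tilt [-0.003  0.001 -1.   ] psi 1.047 w 0.589 f 0.0 F [ 0.2 -0.7  0.3] j [-0.36 -0.04  1.77 -0.    1.42 -1.41]
cm [ 2.84 19.42  2.79] rz 0.221
```

Call:
send_rows(
  steps=[
    {"translation": [0.4,3,0],"delta_rot": [0,0,0.04],"jaw": 5},
    {"translation": [0.8,6,0],"delta_rot": [0,0,0.08],"jaw": 5},
    {"translation": [1.3,9,0],"delta_rot": [0,0,0.12],"jaw": 5},
    {"translation": [1.7,12,0.5],"delta_rot": [0,0,0.16],"jaw": 5},
    {"translation": [2.2,15,1],"delta_rot": [0,0,0.2],"jaw": 5},
    {"translation": [2.6,18,1.5],"delta_rot": [0,0,0.22],"jaw": 5},
    {"translation": [2.8,19.4,2],"delta_rot": [0,0,0.22],"jaw": 5},
    {"translation": [2.8,19.4,2],"delta_rot": [0,0,0.22],"jaw": 5},
  ],
)

```text
time: 11.55
tool_pos: [0.6305, 0.0505, 0.1875]
tool_rot: [-0.002, 0.362, 0.932, -0.001]
contact_force: [-0.1, -0.7, -0.7]
gripper_width: 0.583
grasp_force: 0.0
```

```bash
python3 - <<'E'
from h import *
f=grab_frame("wrist");W=cloud(f);cv2.imwrite("pics/w3.png",f["pixels"])
def blob(n,c,r,z0,z1):
    S=W.reshape(-1,3);S=S[(S[:,2]>z0)&(S[:,2]<z1)&(np.hypot(S[:,0]-c[0],S[:,1]-c[1])<r)]
    if len(S)>5: print(n,len(S),S.mean(0).round(4),cv2.minEnclosingCircle(S[:,:2].astype(np.float32)))
blob("knob",(.63,.05),.03,.115,.14); blob("shafttop",(.542,.131),.022,.0775,.085)
delta([.6305,.0512,.1],.826)
E
```

```text
knob 1461 [0.6296 0.0534 0.1252] ((0.6308010816574097, 0.0524447038769722), 0.013037552125751972)
shafttop 1564 [0.5441 0.1306 0.08  ] ((0.543314516544342, 0.13115684688091278), 0.015091720037162304)
t 11.6 tcp [0.6307 0.0493 0.1884] tilt [-0.003 -0.001 -1.   ] psi 0.828 w 0.579 f 0.0 F [ 0.1 -0.   0.1] j [-0.04  0.11  1.65 -0.    1.39 -0.87]
cm [0.12 0.15 8.84] rz 0.002
```

View pics/w3.png

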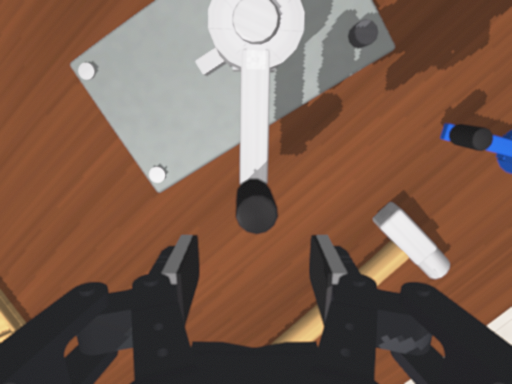

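The wrist view shows the knob at (256,205) centred ahead of the jaws, the arm running to the shaft at (256,18), and the key's end at (209,62). I'll measure the key and plate direction from this frame, then descend.

```bash
python3 - <<'E'
from h import *
f=grab_frame("wrist");W=cloud(f)
S=W.reshape(-1,3);c=np.array([.5435,.131])
k=S[(S[:,2]>.030)&(S[:,2]<.038)&(np.hypot(S[:,0]-c[0],S[:,1]-c[1])<.056)&(np.hypot(S[:,0]-c[0],S[:,1]-c[1])>.034)]
m=k.mean(0); print("key",len(k),m.round(4),"ang",np.arctan2(m[1]-c[1],m[0]-c[0]))
print("key px",W[62,209],W[70,88],W[174,158])
a,b=W[70,88,:2],W[174,158,:2]; d=b-a; print("end edge normal",np.arctan2(d[1],d[0])-np.pi/2,)
E
```

```text
key 376 [0.5353 0.089  0.034 ] ang -1.762598580658235
key px [0.53595615 0.08742142 0.03346005] [0.46481412 0.00592445 0.0158713 ] [ 0.57088557 -0.01551664  0.01564905]
end edge normal -1.7702470323115043
```

Call:
send_rows(
  steps=[
    {"translation": [0.2,0.2,0.5],"delta_rot": [0,0,0],"jaw": 5},
    {"translation": [0.2,0.2,2],"delta_rot": [0,0,0],"jaw": 5},
    {"translation": [0.2,0.2,3.5],"delta_rot": [0,0,0],"jaw": 5},
    {"translation": [0.2,0.2,5],"delta_rot": [0,0,0],"jaw": 5},
    {"translation": [0.2,0.2,6.5],"delta_rot": [0,0,0],"jaw": 5},
    {"translation": [0.2,0.2,8],"delta_rot": [0,0,0],"jaw": 4.5},
    {"translation": [0.2,0.2,8.6],"delta_rot": [0,0,0],"jaw": 4},
    {"translation": [0.2,0.2,8.6],"delta_rot": [0,0,0],"jaw": 3.2},
  ],
)

```text
time: 12.45
tool_pos: [0.6305, 0.0521, 0.1024]
tool_rot: [-0.001, 0.363, 0.932, -0.0]
contact_force: [-0.2, 0.3, 0.2]
gripper_width: 0.375
grasp_force: 0.0
```

```bash
python3 - <<'E'
from h import *
s=state();q=s["tool_rot"]
delta([.6307,.0527,.1],.828)
# arc waypoints in current tool axes
R=Ro.from_quat(np.r_[q[1:],q[0]]).as_matrix()
c=np.array([.5435,.131]);r=.1185;a0=np.arctan2(*(s["tool_pos"][:2]-c)[::-1])
for t in np.arange(0,1.2,.1):
    p=np.r_[c+r*np.array([np.cos(a0-t),np.sin(a0-t)]),s["tool_pos"][2]]
    print(round(t,2),np.round(100*R.T@(p-s["tool_pos"]),2))
E
```

```text
t 12.45 tcp [0.6305 0.0521 0.1024] tilt [-0.003  0.    -1.   ] psi 0.827 w 0.375 f 0.0 F [-0.2  0.3  0.2] j [-0.04  0.2   1.7   0.    1.24 -0.86]
cm [0.02 0.05 0.24] rz -0.001
0.0 [-0.11  0.   -0.  ]
0.1 [-0.06 -1.18  0.  ]
0.2 [ 0.11 -2.36  0.  ]
0.3 [ 0.4  -3.51  0.01]
0.4 [ 0.79 -4.62  0.01]
0.5 [ 1.3  -5.69  0.01]
0.6 [ 1.91 -6.71  0.02]
0.7 [ 2.62 -7.65  0.02]
0.8 [ 3.42 -8.53  0.02]
0.9 [ 4.31 -9.32  0.03]
1.0 [  5.27 -10.01   0.03]
1.1 [  6.29 -10.61   0.03]
```

Call:
send_rows(
  steps=[
    {"translation": [0,-0.6,0],"delta_rot": [0,0,0.05],"jaw": 3},
    {"translation": [0.1,-1.5,0],"delta_rot": [0,0,0.13],"jaw": 3},
    {"translation": [0.2,-2.6,0],"delta_rot": [0,0,0.22],"jaw": 3},
    {"translation": [0.5,-3.6,0],"delta_rot": [0,0,0.31],"jaw": 3},
    {"translation": [0.9,-4.6,0],"delta_rot": [0,0,0.4],"jaw": 3},
    {"translation": [1.4,-5.7,0],"delta_rot": [0,0,0.5],"jaw": 3},
    {"translation": [2,-6.7,0],"delta_rot": [0,0,0.6],"jaw": 3},
    {"translation": [2,-6.7,0],"delta_rot": [0,0,0.6],"jaw": 3},
  ],
)

```text
time: 13.25
tool_pos: [0.5713, 0.0161, 0.1053]
tool_rot: [0.001, 0.623, 0.783, 0.0]
contact_force: [0.1, 0.1, -0.1]
gripper_width: 0.35
grasp_force: 0.0
```

```bash
python3 - <<'E'
from h import *
f=grab_frame("wrist");W=cloud(f);c=np.array([.5435,.131])
S=W.reshape(-1,3);k=S[(S[:,2]>.064)&(S[:,2]<.078)&(np.hypot(S[:,0]-c[0],S[:,1]-c[1])>.045)&(np.hypot(S[:,0]-c[0],S[:,1]-c[1])<.1)]
m=np.median(k,0);print("arm",len(k),m.round(4),np.arctan2(m[1]-c[1],m[0]-c[0]))
p=state()["tool_pos"];print("tcp ang",np.arctan2(p[1]-c[1],p[0]-c[0]),np.hypot(*(p[:2]-c)));delta([*p])
E
```

```text
arm 4824 [0.5604 0.0629 0.0762] -1.3271502103673345
tcp ang -1.3284819986000838 0.11822991504634081
t 13.3 tcp [0.5719 0.0162 0.1053] tilt [ 0.002 -0.    -1.   ] psi 0.229 w 0.356 f 0.0 F [1.1 1.7 0.4] j [-0.1   0.05  1.85  0.    1.23 -0.33]
cm [0. 0. 0.] rz None
```

The crank is following (arm at -1.327 rad, target about -1.765).

Call:
send_rows(
  steps=[
    {"translation": [0,-0.6,0],"delta_rot": [0,0,0.05],"jaw": 3},
    {"translation": [0.1,-1.5,0],"delta_rot": [0,0,0.13],"jaw": 3},
    {"translation": [0.2,-2.4,0],"delta_rot": [0,0,0.2],"jaw": 3},
    {"translation": [0.5,-3.3,0],"delta_rot": [0,0,0.28],"jaw": 3},
    {"translation": [0.7,-4,0],"delta_rot": [0,0,0.35],"jaw": 3},
    {"translation": [0.9,-4.6,0],"delta_rot": [0,0,0.4],"jaw": 3},
    {"translation": [1.1,-5.1,0],"delta_rot": [0,0,0.44],"jaw": 3},
    {"translation": [1.1,-5.1,0],"delta_rot": [0,0,0.44],"jaw": 3},
  ],
)

```text
time: 14.1
tool_pos: [0.5197, 0.0158, 0.1049]
tool_rot: [0.0, 0.778, 0.629, 0.0]
contact_force: [0.1, 0.4, -0.1]
gripper_width: 0.345
grasp_force: 0.0
```

```bash
cat > chk.py <<'E'
from h import *
f=grab_frame("wrist");W=cloud(f);c=np.array([.5435,.131])
S=W.reshape(-1,3);d=np.hypot(S[:,0]-c[0],S[:,1]-c[1])
k=S[(S[:,2]>.05)&(S[:,2]<.079)&(d>.045)&(d<.1)]
m=np.median(k,0);print("arm",len(k),m.round(4),np.arctan2(m[1]-c[1],m[0]-c[0]))
h=S[(S[:,2]>.05)&(d>.02)&(d<.03)];print("hub top z",len(h),np.median(h[:,2]))
p=state()["tool_pos"];print("tcp ang",np.arctan2(p[1]-c[1],p[0]-c[0]));delta([*p])
E
python3 chk.py
```

```text
arm 4117 [0.5297 0.0616 0.06  ] -1.7667554438824333
hub top z 3238 0.059835767938719295
tcp ang -1.7725568820325481
t 14.15 tcp [0.5199 0.0157 0.1049] tilt [ 0.001 -0.    -1.   ] psi -0.211 w 0.351 f 0.0 F [-0.1  0.4 -0.6] j [-0.11 -0.07  1.98  0.    1.23  0.1 ]
cm [0. 0. 0.] rz None
```

The hub has dropped (top at 60 mm, down from 74 mm) and the arm is on the key's line at -1.767 rad. I'll open the jaws and retreat upward.

Call:
send_rows(
  steps=[
    {"translation": [0,0,0],"delta_rot": [0,0,0],"jaw": 4},
    {"translation": [0,0,0],"delta_rot": [0,0,0],"jaw": 5},
    {"translation": [0,0,0],"delta_rot": [0,0,0],"jaw": 5},
    {"translation": [0,0,-1.5],"delta_rot": [0,0,0],"jaw": 5},
    {"translation": [0,0,-4],"delta_rot": [0,0,0],"jaw": 5},
    {"translation": [0,0,-7],"delta_rot": [0,0,0],"jaw": 5},
    {"translation": [0,0,-10],"delta_rot": [0,0,0],"jaw": 5},
    {"translation": [0,0,-12],"delta_rot": [0,0,0],"jaw": 5},
  ],
)

```text
time: 14.95
tool_pos: [0.5203, 0.0155, 0.2284]
tool_rot: [0.002, 0.778, 0.628, 0.002]
contact_force: [-0.3, -0.1, -0.0]
gripper_width: 0.585
grasp_force: 0.0
```

Call:
send_rows(
  steps=[
    {"translation": [0,0,0],"delta_rot": [0,0,0],"jaw": 5},
    {"translation": [0,0,0],"delta_rot": [0,0,0],"jaw": 5},
    {"translation": [0,0,0],"delta_rot": [0,0,0],"jaw": 5},
    {"translation": [0,0,0],"delta_rot": [0,0,0],"jaw": 5},
    {"translation": [0,0,0],"delta_rot": [0,0,0],"jaw": 5},
    {"translation": [0,0,0],"delta_rot": [0,0,0],"jaw": 5},
    {"translation": [0,0,0],"delta_rot": [0,0,0],"jaw": 5},
    {"translation": [0,0,0],"delta_rot": [0,0,0],"jaw": 5},
  ],
)

```text
time: 15.75
tool_pos: [0.5192, 0.0156, 0.2242]
tool_rot: [-0.0, 0.778, 0.628, -0.0]
contact_force: [-0.1, 0.1, -0.5]
gripper_width: 0.584
grasp_force: 0.0
```

```bash
python3 chk.py; python3 - <<'E'
from h import *
a=grab_frame("scene")["pixels"];cv2.imwrite("pics/end.png",a)
E
```

```text
arm 1518 [0.5294 0.0609 0.06  ] -1.7696324718745842
hub top z 2378 0.0598298748522388
tcp ang -1.7781379423936645
t 15.8 tcp [0.5192 0.0156 0.2243] tilt [-0.  0. -1.] psi -0.213 w 0.588 f 0.0 F [-0.8 -0.9  0.1] j [-0.11 -0.19  1.88  0.    1.45  0.1 ]
cm [0. 0. 0.] rz None
```

View pics/end.png

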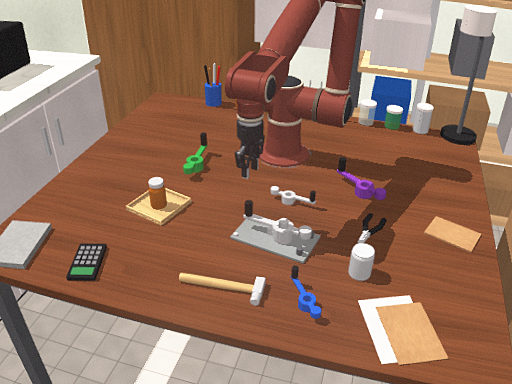

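The jar stands upright in the tray at (157,193). The crank is home, with its knob at (249,208) over the plate's end. The gripper is clear, and the tin, pliers and hammer haven't moved.

```bash
python3 -c "
from plant import *
print(job_done())"
```

```text
the job is handed in; nothing more can be done
None
```

The jar is upright and released in the tray, the crank's hub is down on its seat over the key, and the job is handed in; the hand-in gave no verdict.

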